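# Line up microscope objectives by height on the parking strip

## Task

Line up the four microscope objectives on the black strip in order of height, the shortest on the white disc next to the brass bar and the tallest on the disc at the other end, each standing upright, nose up, wholly on its own disc. Do not tip any objective over, and leave the two black eyepieces where they stand.

Things in the scene. Friction and masses are not known exactly. Their poses are not given: they have to be found in the camera images.
- objective_a_center (a point): Microscope objective, the shortest of four: a round brass barrel 32 mm in diameter on a black base cap, 36 mm tall, standing upright; its top 8 mm taper to a 15 mm nose with a small lens, below that the sides are straight. Roughly 100 g. The point lies on its axis half-way up (18 mm above its underside); z up along the axis, yaw has no meaning.
- objective_b_center (a point): Microscope objective, the second shortest of four: a round brass barrel 32 mm in diameter on a black base cap, 50 mm tall, standing upright; its top 12 mm taper to a 15 mm nose with a small lens, below that the sides are straight. Roughly 130 g. The point lies on its axis half-way up (25 mm above its underside); z up along the axis, yaw has no meaning.
- objective_c_center (a point): Microscope objective, the second tallest of four: a round brass barrel 32 mm in diameter on a black base cap, 64 mm tall, standing upright; its top 16 mm taper to a 15 mm nose with a small lens, below that the sides are straight. Roughly 160 g. The point lies on its axis half-way up (32 mm above its underside); z up along the axis, yaw has no meaning.
- objective_d_center (a point): Microscope objective, the tallest of four: a round brass barrel 32 mm in diameter on a black base cap, 80 mm tall, standing upright; its top 20 mm taper to a 15 mm nose with a small lens, below that the sides are straight. Roughly 200 g. The point lies on its axis half-way up (40 mm above its underside); z up along the axis, yaw has no meaning.
- seat_1: White disc, 54 mm in diameter, 2 mm thick, fixed on the black strip, next to the brass bar. Origin at the centre of its underside, 8 mm above the bench; its top is 10 mm above the bench. A brass bar 14 mm wide lies across the strip's end, 49 mm beyond this disc's centre, its top 16 mm above the bench. x points along the row towards the bar.
- seat_2: White disc, 54 mm in diameter, 2 mm thick, fixed on the black strip, second from the brass bar. Origin at the centre of its underside, 8 mm above the bench; its top is 10 mm above the bench. x points along the row towards the bar. The strip: black plastic, 288 by 68 mm, 8 mm thick, fixed, lying at any angle, with four such discs in a row 64 mm apart.
- seat_3: White disc, 54 mm in diameter, 2 mm thick, fixed on the black strip, third from the brass bar. Origin at the centre of its underside, 8 mm above the bench; its top is 10 mm above the bench. x points along the row towards the bar.
- seat_4: White disc, 54 mm in diameter, 2 mm thick, fixed on the black strip, farthest from the brass bar. Origin at the centre of its underside, 8 mm above the bench; its top is 10 mm above the bench. x points along the row towards the bar.
- eyepiece_1_center (a point): Eyepiece, to be left alone: a black cylinder 34 mm in diameter with a flared, cupped black rubber rim 39 mm wide at the top, a bright steel band round its foot, 40 mm tall, standing upright among the objectives. The point lies on its axis half-way up (20 mm).
- eyepiece_2_center (a point): Eyepiece, to be left alone: a black cylinder 34 mm in diameter with a flared, cupped black rubber rim 39 mm wide at the top, a bright steel band round its foot, 40 mm tall, standing upright among the objectives. The point lies on its axis half-way up (20 mm).

How it is judged:
By the outcome, as a careful person would: the job done as asked, in the order asked, and still so for the second after the job is handed in, with the robot touching nothing.
It also fails if it takes over 109 s, if anything falls off the work surface, if the arm or the gripper's body presses on something with over 40 N, if the wrist force passes 120 N, or if a joint passes its speed limit or range.

## Robot

A 6-joint arm with a two-finger parallel gripper is mounted at the origin on the work surface. World frame = base frame: x ahead of the robot, y to its left, z up, the work surface at z = 0. Lengths are in m, angles in rad, forces in N, time in s.
With the tool pointing down it reaches from about 0.35 to 0.975 m from the base axis. Payload 4.9 kg.
Tool frame: the origin (TCP) lies at the very end of the fingers, on their centre line; the grasp point (between the pads) lies behind it (manip.pinch_z is the y of the grasp point in the tool frame, in m); y points along the fingers, x is the direction in which the jaws open and shut, and the axes are right-handed (so a half turn about y gives the same grasp; the last joint's range is limited). The gripper opens to 85 mm and grips with 20 to 120 N. Pads are 22 mm wide; open, the fingers measure 114 mm over their backs; the gripper's body (76 mm by 85 mm) begins 54 mm behind the grasp point. The pads swing forward as they close: fully open they stand 13 mm farther back than shut.
Start: joints at [-1.284, 0.053, 1.613, -0, 1.476, -0.119], TCP at [0.247, -0.574, 0.231] pointing down, gripper open.
Joint ranges: [-3.01, 3.01], [-1.01, 2.22], [0.06, 2.58], [-1.02, 4.17], [0.09, 2.62], [-3.14, 3.14]. Speed limits (rad/s): [2.57, 2.57, 3.14, 3.14, 3.14, 3.14].

## Interface

Orientations are given as a unit quaternion [w, x, y, z].
In Python, from plant import manip gives the robot as it stands.
- The arm moves only by the tool drive_tool, never from a script. Its argument "motion" is a list of rows, each a list of 3 entries, a list of its own where there are three numbers: the shift along the tool's x, y, z in units of 25 mm (1.0 is 25 mm), then the turn, a rotation vector about the tool's x, y, z in units of 5 degrees (1.0 is 5 degrees), then the closure, from -1 (fully open) to 1 (shut). A call has 1 to 12 rows; each row shifts and turns the commanded pose from where the row before left it, along the tool's axes as they then stand; what a row does not reach is not made up. A row lasts 1/10 s, in which the tool goes at most 50 mm and 8.59 degrees, less where a joint would pass 70% of its speed; a pose out of reach is approached as far as the arm can. A call is refused whole if a number of a shift passes 1 or a number of a turn 1, either way. A call with a gripper value outside its range is refused whole. The fingers move at their own pace and stop on an object; the grip force is fixed at half the most. Time passes only in rows, so rows that do not move let the fingers close. It gives the time, the measured TCP pose, the force and the opening at its end, in the units of the state.
- manip.state(): the state, without advancing time (a new reading comes with each control period).
- manip.grab_frame(name): name is "side" or "top" or "wrist"; returns a dict with "img" (480x640x3 uint8, blue, green, red), "range_z" (480x640 float32, m along the optical axis (not along the pixel's ray), 0 where there is no reading), "camera_matrix" (3x3 intrinsics, pixels), "world_from_camera" (4x4, takes a point from camera to world coordinates); the wrist camera has in their place "T_tool_cam" (4x4, takes a point from camera to tool coordinates, whose origin is the TCP and whose axes are the tool frame's). Camera axes: x right, y down, z forward; pixel columns grow to the right and rows downward; lengths in m; the calibration is good to about 2 mm. A picture is of the moment at which its call begins: read the wrist's pose just before it.
- manip.job_done(): hands the job in, once; it reports no verdict.
The state is a dict: "time": time; "joint_pos": joint angles; "joint_vel": joint speeds; "joint_efforts": joint torques, N m; "tool_pos": TCP position; "tool_rot": TCP orientation; "contact_force": force on the tool from outside, world axes, zero at the start; "ft_torque": the same for the moment, N m; "gripper_width": opening from 0.0 (shut) to 1.0 (fully open).
Only numpy, scipy, OpenCV 4.12 (cv2) and the standard library are available. Lean on these libraries where they do the work, as an engineer would, in place of code of your own. Each camera call takes 0.05 s, during which the arm holds its last target. There are 200 camera calls.

## Working session

There is one attempt and no reset: what is moved stays moved. The work goes in short steps, Python scripts to look and compute and a tool call to move; the robot and the scene stay as the last step left them, time stands still between calls to the robot, and variables do not carry over. Pictures are saved under pics/ and viewed, about 12 in all and at most 16, crops included, and the job is handed in when it is done.

Besides the shell and the picture viewer there is one more tool, called after "Request:" as name([rows], argument=value, ...), one row to a line, values as JSON. drive_tool: Moves the arm, as the interface text tells. Its arguments: {"type":"object","properties":{"motion":{"type":"array","items":{"type":"array"}}},"required":["motion"]}

```bash
ls; mkdir -p pics; python3 - <<'E'
from plant import manip
import cv2,numpy as np
s=manip.state();print({k:np.round(v,4) for k,v in s.items()},manip.pinch_z)
for n in("top","side"):
    f=manip.grab_frame(n);cv2.imwrite(f"pics/{n}0.png",f["img"]);np.savez(f"{n}0.npz",**f)
    print(n,f["camera_matrix"],f["world_from_camera"].round(3))
E
```

```text
pics
{'time': np.float64(0.0), 'joint_pos': array([-1.284 ,  0.0533,  1.6143, -0.    ,  1.4759, -0.119 ]), 'joint_vel': array([ 0.0007, -0.0014,  0.0007,  0.0004, -0.0005, -0.0013]), 'joint_efforts': array([-8.00000e-04, -3.93678e+01, -3.70176e+01, -1.00000e-04,
        7.10000e-03, -0.00000e+00]), 'tool_pos': array([ 0.2465, -0.5736,  0.23  ]), 'tool_rot': array([ 0.591 , -0.59  ,  0.3895, -0.3884]), 'contact_force': array([-0.4216, -0.1437,  0.0845]), 'ft_torque': array([-0.0329,  0.0372,  0.0194]), 'gripper_width': np.float64(1.0004)} -0.0187
top [[522.47113427   0.         319.83289735]
 [  0.         522.47113427 241.9254053 ]
 [  0.           0.           1.        ]] [[-0.009 -0.983  0.183  0.368]
 [-1.     0.012  0.015  0.042]
 [-0.017 -0.183 -0.983  1.038]
 [ 0.     0.     0.     1.   ]]
side [[539.39371494   0.         314.76416162]
 [  0.         539.39371494 237.16230394]
 [  0.           0.           1.        ]] [[ 0.997 -0.062  0.042  0.515]
 [-0.074 -0.713  0.697 -0.651]
 [-0.014 -0.698 -0.716  0.747]
 [ 0.     0.     0.     1.   ]]
```

View pics/top0.png

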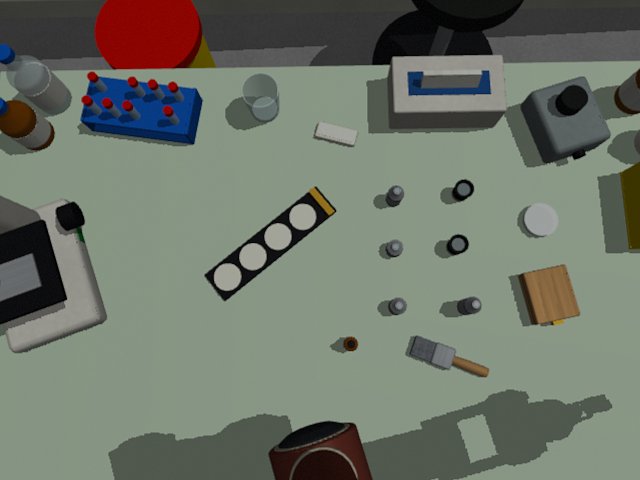

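View pics/side0.png

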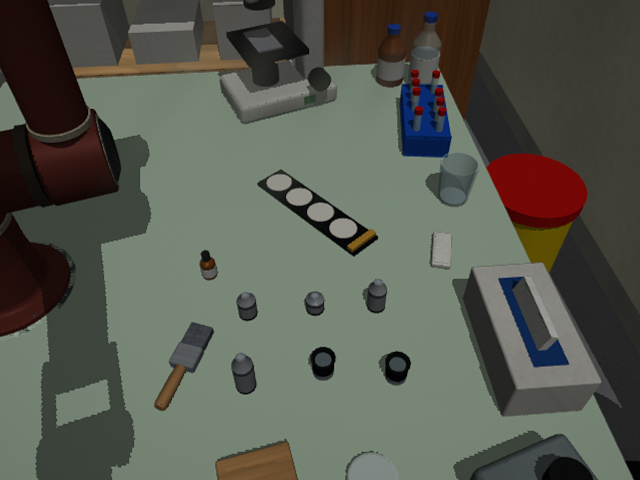

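The top view shows the strip with its discs at (302,217), (278,237), (253,257) and (228,277), and the bar at (323,200). The objectives are at (395,196), (394,249), (398,306) and (469,305), and the eyepieces at (463,190) and (457,244). Next I'll measure them using depth.

```bash
cat > h.py <<'E'
import numpy as np,cv2
from scipy.optimize import least_squares
def cloud(f):
    z=f["range_z"];K=f["camera_matrix"];T=f["world_from_camera"]
    v,u=np.indices(z.shape)
    p=np.stack([(u-K[0,2])/K[0,0]*z,(v-K[1,2])/K[1,1]*z,z],-1)
    P=p@T[:3,:3].T+T[:3,3];P[z==0]=np.nan
    return P
E
python3 - <<'E'
from h import *
from scipy.ndimage import label
C={n:cloud(np.load(n+"0.npz")) for n in("top","side")}
img={n:np.load(n+"0.npz")["img"] for n in C}
P=C["top"]
objs=dict(o1=(395,196),o2=(394,249),o3=(398,306),o4=(469,305),e1=(463,190),e2=(457,244))
def circ(q,r):
    # cylinder side fit: points at distance r from axis
    c0=q.mean(0)
    return least_squares(lambda c:np.hypot(*(q-c).T)-r,c0,loss="soft_l1",f_scale=.002).x
for k,(u,v) in objs.items():
    c=np.nanmedian(P[v-3:v+4,u-3:u+4].reshape(-1,3),0)[:2]
    for n in C:
        Q=C[n].reshape(-1,3);Q=Q[np.isfinite(Q[:,0])]
        tz=np.median(Q[(np.hypot(*(Q[:,:2]-c).T)>.03)&(np.hypot(*(Q[:,:2]-c).T)<.05)][:,2])
        S=Q[(np.hypot(*(Q[:,:2]-c).T)<.035)&(Q[:,2]>tz+.006)]
        h=np.percentile(S[:,2],98)-tz
        top=S[S[:,2]>tz+h-.006]
        side=S[(S[:,2]<tz+h*.72)]
        print(k,n,"table",tz.round(4),"h",h.round(4),"topc",((top.min(0)+top.max(0))/2)[:2].round(4),len(top),"side",circ(side[:,:2],.016 if k[0]=='o' else .017).round(4) if len(side)>8 else None)
# discs
for n in C:
    g=img[n];m=(g.min(2)>150).astype(np.uint8)
    print(n)
    num,lab,st,ce=cv2.connectedComponentsWithStats(m)
    for i in range(1,num):
        if 150<st[i,4]<2000:
            pts=C[n][lab==i];print(ce[i].round(1),st[i,4],np.nanmean(pts,0).round(4))
E
```

```text
o1 top table 0.0008 h 0.0671 topc [ 0.6472 -0.0914] 54 side [ 0.6497 -0.0926]
o1 side table -0.0009 h 0.0652 topc [ 0.6487 -0.0971] 78 side [ 0.6495 -0.0953]
o2 top table 0.0008 h 0.0387 topc [ 0.5437 -0.0875] 82 side [ 0.5449 -0.0894]
o2 side table -0.0009 h 0.0374 topc [ 0.5446 -0.0959] 107 side [ 0.5449 -0.0922]
o3 top table 0.0009 h 0.0516 topc [ 0.4305 -0.0895] 76 side [ 0.4301 -0.0906]
o3 side table -0.0007 h 0.0517 topc [ 0.4311 -0.095 ] 86 side [ 0.4306 -0.0929]
o4 top table 0.0008 h 0.0817 topc [ 0.4291 -0.2246] 68 side [ 0.4289 -0.2259]
o4 side table -0.0009 h 0.0812 topc [ 0.43   -0.2293] 107 side [ 0.4292 -0.2281]
e1 top table 0.0006 h 0.0424 topc [ 0.6585 -0.228 ] 126 side [ 0.659  -0.2282]
e1 side table -0.0008 h 0.0415 topc [ 0.659  -0.2321] 227 side [ 0.6594 -0.2312]
e2 top table 0.0006 h 0.0426 topc [ 0.5481 -0.2111] 134 side [ 0.5485 -0.2111]
e2 side table -0.0008 h 0.0416 topc [ 0.5488 -0.2149] 234 side [ 0.5486 -0.214 ]
top
[460.3  71.6] 160 [ 0.8648 -0.214   0.1174]
[337.  132.1] 430 [0.7895 0.0194 0.0137]
[541.4 218.9] 813 [ 0.5995 -0.385   0.0153]
[302.4 216.4] 474 [0.6116 0.0917 0.0111]
[277.7 236.3] 483 [0.5714 0.1414 0.011 ]
[252.5 256.3] 494 [0.5312 0.1914 0.0112]
[227.1 276.7] 487 [0.4909 0.2413 0.0111]
side
```

```bash
cat >> h.py <<'E'
from scipy.spatial.transform import Rotation as R
def RT(s): q=s["tool_rot"];return R.from_quat(np.r_[q[1:],q[0]]).as_matrix()
ROW=np.array([.629,-.778]);JAW=np.array([.778,.629])
def go(s,xyz):
    """shift in tool units to world tcp target, plus turn units to tool down with jaw along +-JAW"""
    M=RT(s);d=M.T@(np.array(xyz)-s["tool_pos"])/.025
    out=[]
    for sg in(1,-1):
        x=np.r_[sg*JAW,0];y=np.array([0,0,-1.]);G=np.c_[x,y,np.cross(x,y)]
        out.append((np.degrees(R.from_matrix(M.T@G).as_rotvec())/5).round(2))
        if sg==1: dG=(G.T@(np.array(xyz)-s["tool_pos"])/.025).round(2)
        else: dG2=(G.T@(np.array(xyz)-s["tool_pos"])/.025).round(2)
    return d.round(2),out,dG,dG2
E
python3 - <<'E'
from h import *
from plant import manip
s=manip.state();print(RT(s).round(3))
print(go(s,[.545,-.091,.12]))
E
```

```text
[[ 0.395 -0.001  0.919]
 [-0.919  0.002  0.395]
 [-0.002 -1.     0.   ]]
(array([-13.02,   4.44,  18.59]), [array([-2.000e-02, -2.114e+01, -1.000e-02]), array([ 1.000e-02,  1.486e+01, -2.000e-02])], array([21.43,  4.41,  7.51]), array([-21.43,   4.41,  -7.51]))
```

Request:
drive_tool([
  [[0, 0, 0], [0, -0.96, 0], -1],
  [[0, 0, 0], [0, -0.96, 0], -1],
  [[0, 0, 0], [0, -0.96, 0], -1],
  [[0, 0, 0], [0, -0.96, 0], -1],
  [[0, 0, 0], [0, -0.96, 0], -1],
  [[0, 0, 0], [0, -0.96, 0], -1],
  [[0, 0, 0], [0, -0.96, 0], -1],
  [[0, 0, 0], [0, -0.96, 0], -1],
  [[0, 0, 0], [0, -0.96, 0], -1],
  [[0, 0, 0], [0, -0.96, 0], -1],
  [[0, 0, 0], [0, -0.96, 0], -1],
  [[0, 0, 0], [0, -0.96, 0], -1],
])

```text
time: 1.3
tool_pos: [0.2466, -0.5739, 0.2305]
tool_rot: [0.705, -0.705, 0.055, -0.055]
contact_force: [-0.0, -0.1, 0.3]
gripper_width: 1.002
```

Request:
drive_tool([
  [[0, 0, 0], [0, -0.96, 0], -1],
  [[0, 0, 0], [0, -0.96, 0], -1],
  [[0, 0, 0], [0, -0.96, 0], -1],
  [[0, 0, 0], [0, -0.96, 0], -1],
  [[0, 0, 0], [0, -0.96, 0], -1],
  [[0, 0, 0], [0, -0.96, 0], -1],
  [[0, 0, 0], [0, -0.96, 0], -1],
  [[0, 0, 0], [0, -0.96, 0], -1],
  [[0, 0, 0], [0, -0.96, 0], -1],
  [[0, 0, 0], [0, -0.96, 0], -1],
])

```text
time: 2.3
tool_pos: [0.2466, -0.5739, 0.2306]
tool_rot: [0.667, -0.666, -0.236, 0.236]
contact_force: [-0.8, -0.8, 0.7]
gripper_width: 0.998
```

Request:
drive_tool([
  [[0.95, 0, 0.35], [0, 0, 0], -1],
  [[0.95, 0, 0.35], [0, 0, 0], -1],
  [[0.95, 0, 0.35], [0, 0, 0], -1],
  [[0.95, 0, 0.35], [0, 0, 0], -1],
  [[0.95, 0, 0.35], [0, 0, 0], -1],
  [[0.95, 0, 0.35], [0, 0, 0], -1],
  [[0.95, 0, 0.35], [0, 0, 0], -1],
  [[0.95, 0, 0.35], [0, 0, 0], -1],
  [[0.95, 0, 0.35], [0, 0, 0], -1],
  [[0.95, 0, 0.35], [0, 0, 0], -1],
  [[0.95, 0, 0.35], [0, 0, 0], -1],
])

```text
time: 3.4
tool_pos: [0.39, -0.3342, 0.2307]
tool_rot: [0.667, -0.667, -0.235, 0.235]
contact_force: [0.9, -0.2, -0.4]
gripper_width: 1.003
```

Request:
drive_tool([
  [[0.95, 0, 0.35], [0, 0, 0], -1],
  [[0.95, 0, 0.35], [0, 0, 0], -1],
  [[0.95, 0, 0.35], [0, 0, 0], -1],
  [[0.95, 0, 0.35], [0, 0, 0], -1],
  [[0.95, 0, 0.35], [0, 0, 0], -1],
  [[0.95, 0, 0.35], [0, 0, 0], -1],
  [[0.95, 0, 0.35], [0, 0, 0], -1],
  [[0.95, 0, 0.35], [0, 0, 0], -1],
  [[0.95, 0.2, 0.35], [0, 0, 0], -1],
  [[0.95, 0.2, 0.35], [0, 0, 0], -1],
  [[0.95, 0.3, 0.35], [0, 0, 0], -1],
  [[0, 0, 0], [0, 0, 0], -1],
])

```text
time: 4.6
tool_pos: [0.5328, -0.0942, 0.2119]
tool_rot: [0.667, -0.666, -0.236, 0.237]
contact_force: [-0.5, -0.5, 0.5]
gripper_width: 1.007
```

```bash
python3 - <<'E'
from h import *
from plant import manip
s=manip.state();print(s["time"],s["tool_pos"],s["joint_pos"])
print(go(s,[.545,-.091,.004]))
f=manip.grab_frame("wrist");cv2.imwrite("pics/w1.png",f["img"])
K=f["camera_matrix"];T=f["T_tool_cam"];print(T.round(3))
g=dict(f);W=np.eye(4);W[:3,:3]=RT(s);W[:3,3]=s["tool_pos"];g["world_from_camera"]=W@T
P=cloud(g).reshape(-1,3)
for c in([.545,-.091],[.6496,-.094],[.4304,-.092]):
    S=P[(np.hypot(*(P[:,:2]-c).T)<.03)&(P[:,2]>.008)]
    if len(S)<30: continue
    h=np.percentile(S[:,2],99);t=S[S[:,2]>h-.005];q=S[S[:,2]<h*.72]
    print(c,h,len(S),((t.min(0)+t.max(0))/2).round(4), least_squares(lambda a:np.hypot(*(q[:,:2]-a).T)-.016,c,loss="soft_l1",f_scale=.002).x)
E
```

```text
4.6 [ 0.53278115 -0.09422162  0.21191802] [-3.12993008e-01 -1.33950961e-01  1.82666594e+00  7.32846920e-04
  1.45202554e+00 -9.94367677e-01]
(array([ 0.47,  8.32, -0.23]), [array([-0.03,  0.02, -0.01]), array([-2.000e-02, -3.598e+01,  5.000e-02])], array([ 0.46,  8.32, -0.21]), array([-0.46,  8.32,  0.21]))
[[ 1.     0.    -0.001 -0.001]
 [ 0.001 -0.319  0.948 -0.142]
 [-0.    -0.948 -0.319  0.083]
 [ 0.     0.     0.     1.   ]]
[0.545, -0.091] 0.30328214713567175 11896 [ 0.5335 -0.0751  0.3018] [ 0.5449176  -0.09330692]
[0.6496, -0.094] 0.06401998140301382 1430 [ 0.6462 -0.0937  0.062 ] [ 0.64755958 -0.09414399]
[0.4304, -0.092] 0.05048027323228612 1398 [ 0.4289 -0.0913  0.0486] [ 0.42806516 -0.09193266]
```

Request:
drive_tool([
  [[0.46, 0.5, -0.22], [0, 0, 0], -1],
  [[0, 1, 0], [0, 0, 0], -1],
  [[0, 1, 0], [0, 0, 0], -1],
  [[0, 1, 0], [0, 0, 0], -1],
  [[0, 1, 0], [0, 0, 0], -1],
  [[0, 1, 0], [0, 0, 0], -1],
  [[0, 1, 0], [0, 0, 0], -1],
  [[0, 0.8, 0], [0, 0, 0], -1],
  [[0, 0.6, 0], [0, 0, 0], -1],
  [[0, 0.4, 0], [0, 0, 0], -1],
  [[0, 0, 0], [0, 0, 0], -1],
])

```text
time: 5.75
tool_pos: [0.5442, -0.0937, 0.005]
tool_rot: [0.667, -0.666, -0.234, 0.236]
contact_force: [0.3, 0.0, -0.5]
gripper_width: 1.006
```

Request:
drive_tool([
  [[0, 0, 0], [0, 0, 0], 0],
  [[0, 0, 0], [0, 0, 0], 0.2],
  [[0, 0, 0], [0, 0, 0], 1],
  [[0, 0, 0], [0, 0, 0], 1],
  [[0, 0, 0], [0, 0, 0], 1],
  [[0, 0, 0], [0, 0, 0], 1],
  [[0, 0, 0], [0, 0, 0], 1],
  [[0, 0, 0], [0, 0, 0], 1],
  [[0, 0, 0], [0, 0, 0], 1],
  [[0, 0, 0], [0, 0, 0], 1],
])

```text
time: 6.75
tool_pos: [0.5462, -0.0939, 0.0075]
tool_rot: [-0.666, 0.667, 0.236, -0.235]
contact_force: [-1.1, 0.0, 5.0]
gripper_width: 0.344
```

```bash
python3 - <<'E'
from h import *
from plant import manip
s=manip.state();print(s["time"],s["tool_pos"],s["gripper_width"],s["contact_force"])
f=manip.grab_frame("wrist");cv2.imwrite("pics/w2.png",f["img"])
print(go(s,[.6116,.0909,.0155]))
E
```

```text
6.75 [ 0.54623984 -0.09391485  0.00747356] 0.3438807067618591 [-1.06492878  0.03308148  4.98321672]
(array([ 6.67, -0.32,  4.12]), [array([ 0.02, -0.02,  0.01]), array([-2.000e-02,  3.598e+01,  3.000e-02])], array([ 6.68, -0.32,  4.11]), array([-6.68, -0.32, -4.11]))
```

View pics/w2.png

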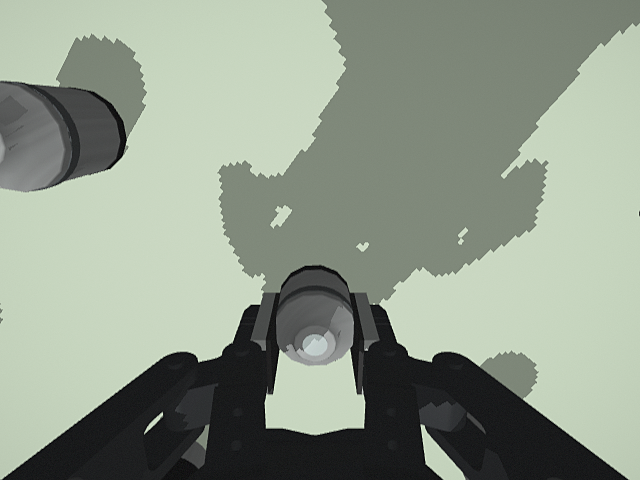

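The objective is held between the pads, centred at about (315,320) and upright. I'll lift it and carry it to seat 1.

Request:
drive_tool([
  [[0, -0.6, 0], [0, 0, 0], 1],
  [[0, -1, 0], [0, 0, 0], 1],
  [[0, -1, 0], [0, 0, 0], 1],
  [[0.6, 0, 0.37], [0, 0, 0], 1],
  [[0.9, 0, 0.55], [0, 0, 0], 1],
  [[0.95, 0, 0.6], [0, 0, 0], 1],
  [[0.95, 0, 0.6], [0, 0, 0], 1],
  [[0.95, 0, 0.6], [0, 0, 0], 1],
  [[0.95, 0, 0.6], [0, 0, 0], 1],
  [[0.9, 0, 0.5], [0, 0, 0], 1],
  [[0.5, 0, 0.3], [0, 0, 0], 1],
  [[0, 0, 0], [0, 0, 0], 1],
])

```text
time: 8.0
tool_pos: [0.6112, 0.0929, 0.0715]
tool_rot: [0.667, -0.667, -0.236, 0.236]
contact_force: [-1.0, -0.5, -0.9]
gripper_width: 0.34
```

```bash
python3 - <<'E'
from h import *
from plant import manip
s=manip.state();print(s["time"],s["tool_pos"],s["gripper_width"],s["contact_force"])
print(go(s,[.6116,.0909,.0175]))
f=manip.grab_frame("wrist");cv2.imwrite("pics/w3.png",f["img"])
E
```

```text
8.0 [0.6112179  0.09294897 0.07146968] 0.3401679474899583 [-1.02232345 -0.45981504 -0.91980208]
(array([-0.04,  2.16, -0.07]), [array([-0.,  0., -0.]), array([ -0., -36.,   0.])], array([-0.04,  2.16, -0.07]), array([0.04, 2.16, 0.07]))
```

View pics/w3.png

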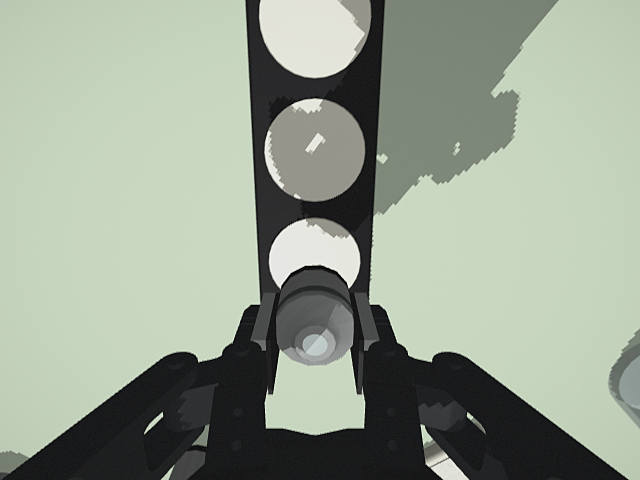

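```bash
python3 - <<'E'
from h import *
from plant import manip
s=manip.state();f=manip.grab_frame("wrist")
W=np.eye(4);W[:3,:3]=RT(s);W[:3,3]=s["tool_pos"];W=W@f["T_tool_cam"];K=f["camera_matrix"]
for x,y in((.6116,.0917),(.5714,.1414),(.5312,.1914)):
    p=np.linalg.inv(W)@[x,y,.010,1];print((K@p[:3]/p[2])[:2])
E
```

```text
[317.51832983 260.92973542]
[317.69001712 149.94625344]
[318.29631445  12.96789213]
```

Seat 1 projects to (317,261), which matches the disc seen at (315,262). Lowering and releasing.

Request:
drive_tool([
  [[0, 0.8, -0.05], [0, 0, 0], 1],
  [[0, 0.7, 0], [0, 0, 0], 1],
  [[0, 0.4, 0], [0, 0, 0], 1],
  [[0, 0.2, 0], [0, 0, 0], 1],
  [[0, 0.08, 0], [0, 0, 0], 1],
  [[0, 0, 0], [0, 0, 0], 1],
  [[0, 0, 0], [0, 0, 0], 1],
])

```text
time: 8.8
tool_pos: [0.6122, 0.0904, 0.0175]
tool_rot: [-0.667, 0.667, 0.235, -0.235]
contact_force: [-2.7, -1.2, 3.2]
gripper_width: 0.34
```

Request:
drive_tool([
  [[0, 0, 0], [0, 0, 0], 0.2],
  [[0, 0, 0], [0, 0, 0], 0],
  [[0, 0, 0], [0, 0, 0], -0.3],
  [[0, 0, 0], [0, 0, 0], -1],
  [[0, 0, 0], [0, 0, 0], -1],
  [[0, 0, 0], [0, 0, 0], -1],
  [[0, -0.5, 0], [0, 0, 0], -1],
  [[0, -1, 0], [0, 0, 0], -1],
  [[0, -1, 0], [0, 0, 0], -1],
  [[0, -1, 0], [0, 0, 0], -1],
  [[0, -1, 0], [0, 0, 0], -1],
  [[0, 0, 0], [0, 0, 0], -1],
])

```text
time: 10.0
tool_pos: [0.6151, 0.0908, 0.1354]
tool_rot: [-0.666, 0.668, 0.238, -0.232]
contact_force: [0.6, -0.3, 0.2]
gripper_width: 1.002
```

```bash
python3 - <<'E'
from h import *
from plant import manip
s=manip.state();print(s["time"],s["tool_pos"],s["gripper_width"],s["contact_force"])
print(go(s,[.4298,-.092,.1345]))
f=manip.grab_frame("wrist");cv2.imwrite("pics/w4.png",f["img"])
E
```

```text
10.0 [0.61511674 0.09082154 0.13543418] 1.0021683140622188 [ 0.58056125 -0.34759707  0.2224663 ]
(array([-10.36,  -0.04,  -1.04]), [array([ 0.07, -0.02,  0.09]), array([-0.14, 35.98,  0.11])], array([-10.37,   0.04,  -1.03]), array([10.37,  0.04,  1.03]))
```

View pics/w4.png

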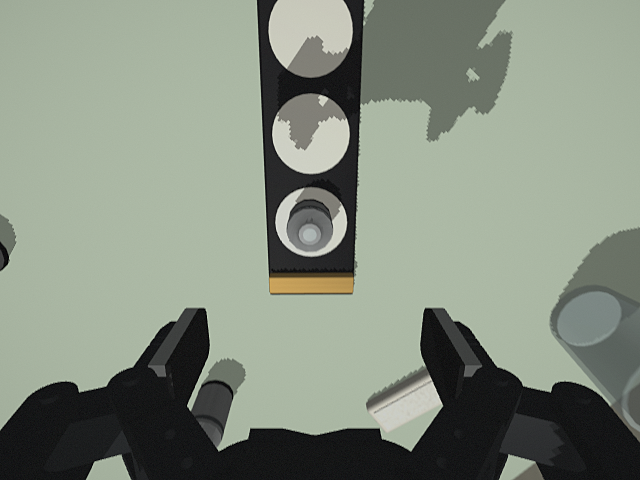

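a stands on seat 1 with its base centred at (312,222). Next is b.

Request:
drive_tool([
  [[-0.6, 0, -0.1], [0, 0, 0], -1],
  [[-0.95, 0, -0.1], [0, 0, 0], -1],
  [[-0.95, 0, -0.1], [0, 0, 0], -1],
  [[-0.95, 0, -0.1], [0, 0, 0], -1],
  [[-0.95, 0, -0.1], [0, 0, 0], -1],
  [[-0.95, 0, -0.1], [0, 0, 0], -1],
  [[-0.95, 0, -0.1], [0, 0, 0], -1],
  [[-0.95, 0, -0.1], [0, 0, 0], -1],
  [[-0.95, 0, -0.1], [0, 0, 0], -1],
  [[-0.95, 0, -0.1], [0, 0, 0], -1],
  [[-0.95, 0, -0.03], [0, 0, 0], -1],
  [[-0.27, 0, 0], [0, 0, 0], -1],
])

```text
time: 11.25
tool_pos: [0.4233, -0.0927, 0.1271]
tool_rot: [0.668, -0.666, -0.233, 0.236]
contact_force: [-0.3, 0.0, -0.7]
gripper_width: 0.999
```

Request:
drive_tool([
  [[0, 0, 0], [0, 0, 0], -1],
  [[0, 0, 0], [0, 0, 0], -1],
])

```text
time: 11.45
tool_pos: [0.426, -0.0917, 0.1287]
tool_rot: [0.667, -0.667, -0.235, 0.235]
contact_force: [0.5, 0.3, -0.0]
gripper_width: 0.999
```

```bash
cat >> h.py <<'E'
def wristfit(s,c,r=.03):
    from plant import manip
    f=manip.grab_frame("wrist");g=dict(f);W=np.eye(4);W[:3,:3]=RT(s);W[:3,3]=s["tool_pos"];g["world_from_camera"]=W@f["T_tool_cam"]
    P=cloud(g).reshape(-1,3)
    S=P[(np.hypot(*(P[:,:2]-c).T)<r)&(P[:,2]>.008)&(P[:,2]<.095)]
    h=np.percentile(S[:,2],99);t=S[S[:,2]>h-.005];q=S[S[:,2]<h*.72]
    print(c,h,len(S),((t.min(0)+t.max(0))/2).round(4), least_squares(lambda a:np.hypot(*(q[:,:2]-a).T)-.016,c,loss="soft_l1",f_scale=.002).x)
    return f
E
python3 - <<'E'
from h import *
from plant import manip
s=manip.state();print(s["time"],s["tool_pos"])
wristfit(s,[.4298,-.092])
print(go(s,[.4298,-.092,.011]))
E
```

```text
11.45 [ 0.42597035 -0.09167915  0.12872816]
[0.4298, -0.092] 0.05019367775543653 2067 [ 0.4282 -0.0909  0.0481] [ 0.42873037 -0.09186107]
(array([ 0.11,  4.71, -0.11]), [array([-0.01, -0.02, -0.  ]), array([ 0.000e+00,  3.598e+01, -2.000e-02])], array([ 0.11,  4.71, -0.11]), array([-0.11,  4.71,  0.11]))
```

Request:
drive_tool([
  [[0.1, 0.6, -0.1], [0, 0, 0], -1],
  [[0, 0.9, 0], [0, 0, 0], -1],
  [[0, 0.9, 0], [0, 0, 0], -1],
  [[0, 0.9, 0], [0, 0, 0], -1],
  [[0, 0.7, 0], [0, 0, 0], -1],
  [[0, 0.5, 0], [0, 0, 0], -1],
  [[0, 0.2, 0], [0, 0, 0], -1],
  [[0, 0, 0], [0, 0, 0], -1],
  [[0, 0, 0], [0, 0, 0], 0],
])

```text
time: 12.4
tool_pos: [0.4305, -0.0925, 0.0126]
tool_rot: [-0.667, 0.667, 0.236, -0.235]
contact_force: [1.0, -0.4, -0.1]
gripper_width: 0.861
```

Request:
drive_tool([
  [[0, 0, 0], [0, 0, 0], 0.2],
  [[0, 0, 0], [0, 0, 0], 1],
  [[0, 0, 0], [0, 0, 0], 1],
  [[0, 0, 0], [0, 0, 0], 1],
  [[0, 0, 0], [0, 0, 0], 1],
  [[0, 0, 0], [0, 0, 0], 1],
  [[0, 0, 0], [0, 0, 0], 1],
  [[0, 0, 0], [0, 0, 0], 1],
])

```text
time: 13.2
tool_pos: [0.4304, -0.0927, 0.0127]
tool_rot: [-0.667, 0.667, 0.236, -0.235]
contact_force: [-0.2, -0.0, 5.0]
gripper_width: 0.346
```

```bash
python3 - <<'E'
from h import *
from plant import manip
s=manip.state();print(s["time"],s["tool_pos"],s["gripper_width"],s["contact_force"])
p=s["tool_pos"]
print(go(s,[.5714,.1406,p[2]+.075]))
E
```

```text
13.2 [ 0.43037519 -0.09267014  0.01271518] 0.34599309138711676 [-0.15282426 -0.02562372  5.01646798]
(array([10.25, -3.  ,  3.72]), [array([ 0.01, -0.02,  0.01]), array([-1.000e-02,  3.598e+01,  2.000e-02])], array([10.26, -3.  ,  3.71]), array([-10.26,  -3.  ,  -3.71]))
```

Request:
drive_tool([
  [[0, -0.5, 0], [0, 0, 0], 1],
  [[0, -1, 0], [0, 0, 0], 1],
  [[0, -1, 0], [0, 0, 0], 1],
  [[0.5, -0.5, 0.2], [0, 0, 0], 1],
  [[0.9, 0, 0.3], [0, 0, 0], 1],
  [[0.95, 0, 0.35], [0, 0, 0], 1],
  [[0.95, 0, 0.35], [0, 0, 0], 1],
  [[0.95, 0, 0.35], [0, 0, 0], 1],
  [[0.95, 0, 0.35], [0, 0, 0], 1],
  [[0.95, 0, 0.35], [0, 0, 0], 1],
  [[0.95, 0, 0.35], [0, 0, 0], 1],
])

```text
time: 14.3
tool_pos: [0.5271, 0.0706, 0.0869]
tool_rot: [0.667, -0.667, -0.235, 0.235]
contact_force: [0.6, 0.1, -1.6]
gripper_width: 0.342
```

Request:
drive_tool([
  [[0.95, 0, 0.35], [0, 0, 0], 1],
  [[0.95, 0, 0.35], [0, 0, 0], 1],
  [[0.8, 0, 0.28], [0, 0, 0], 1],
  [[0.45, 0, 0.14], [0, 0, 0], 1],
  [[0, 0, 0], [0, 0, 0], 1],
  [[0, 0, 0], [0, 0, 0], 1],
])

```text
time: 14.9
tool_pos: [0.5704, 0.1404, 0.0866]
tool_rot: [-0.667, 0.667, 0.235, -0.236]
contact_force: [0.2, 0.3, -1.9]
gripper_width: 0.345
```

```bash
python3 - <<'E'
from h import *
from plant import manip
s=manip.state();print(s["time"],s["tool_pos"],s["gripper_width"],s["contact_force"])
print(go(s,[.5714,.1410,.0225]))
f=manip.grab_frame("wrist");cv2.imwrite("pics/w5.png",f["img"])
E
```

```text
14.9 [0.57038126 0.14035307 0.0866172 ] 0.3453898218109477 [ 0.15151941  0.27957952 -1.89625677]
(array([ 0.05,  2.56, -0.01]), [array([-0.  , -0.02, -0.01]), array([ 2.000e-02,  3.598e+01, -0.000e+00])], array([ 0.05,  2.56, -0.01]), array([-0.05,  2.56,  0.01]))
```

View pics/w5.png

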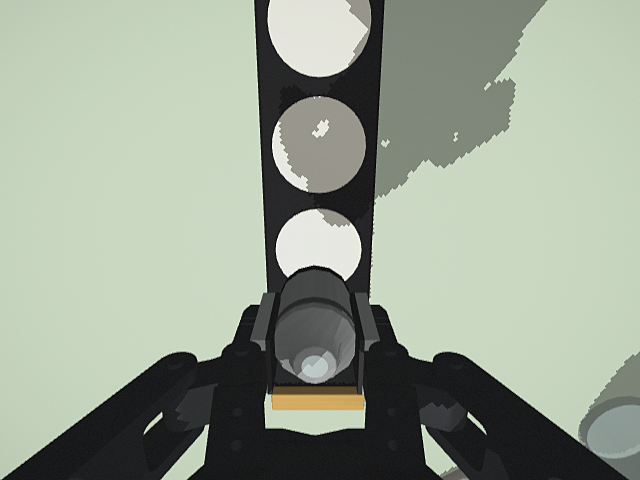

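b is held over seat 2, whose disc is at (318,248), and the bar shows at (318,400). Lowering.

Request:
drive_tool([
  [[0.05, 0.8, 0], [0, 0, 0], 1],
  [[0, 0.8, 0], [0, 0, 0], 1],
  [[0, 0.5, 0], [0, 0, 0], 1],
  [[0, 0.3, 0], [0, 0, 0], 1],
  [[0, 0.16, 0], [0, 0, 0], 1],
  [[0, 0, 0], [0, 0, 0], 1],
  [[0, 0, 0], [0, 0, 0], 1],
])

```text
time: 15.65
tool_pos: [0.5726, 0.1416, 0.0236]
tool_rot: [-0.667, 0.667, 0.236, -0.235]
contact_force: [0.9, 0.8, -1.6]
gripper_width: 0.344
```

Request:
drive_tool([
  [[0, 0, 0], [0, 0, 0], 0.2],
  [[0, 0, 0], [0, 0, 0], 0],
  [[0, 0, 0], [0, 0, 0], -0.3],
  [[0, 0, 0], [0, 0, 0], -1],
  [[0, 0, 0], [0, 0, 0], -1],
  [[0, 0, 0], [0, 0, 0], -1],
  [[0, -0.5, 0], [0, 0, 0], -1],
  [[0, -1, 0], [0, 0, 0], -1],
  [[0, -1, 0], [0, 0, 0], -1],
  [[0, -1, 0], [0, 0, 0], -1],
  [[0, -1, 0], [0, 0, 0], -1],
  [[0, -0.5, 0], [0, 0, 0], -1],
])

```text
time: 16.85
tool_pos: [0.5734, 0.1418, 0.1517]
tool_rot: [-0.666, 0.667, 0.237, -0.233]
contact_force: [0.7, 0.0, 0.6]
gripper_width: 0.998
```

```bash
python3 - <<'E'
from h import *
from plant import manip
s=manip.state();print(s["time"],s["tool_pos"],s["gripper_width"],s["contact_force"])
print(go(s,[.6485,-.094,.145]))
f=manip.grab_frame("wrist");cv2.imwrite("pics/w6.png",f["img"])
E
```

```text
16.85 [0.57340732 0.14180444 0.15174571] 0.9975990821976948 [0.68254034 0.04371347 0.57852828]
(array([-3.58,  0.28, -9.23]), [array([ 0.03, -0.02,  0.05]), array([-0.08, 35.98,  0.05])], array([-3.6 ,  0.27, -9.23]), array([3.6 , 0.27, 9.23]))
```

View pics/w6.png

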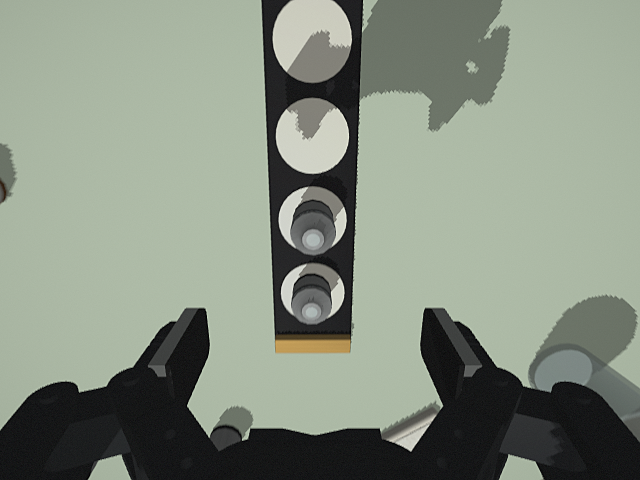

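a and b stand centred on their discs, at (312,295) and (313,222). Next is c.

Request:
drive_tool([
  [[-0.2, 0, -0.6], [0, 0, 0], -1],
  [[-0.35, 0, -0.9], [0, 0, 0], -1],
  [[-0.35, 0, -0.9], [0, 0, 0], -1],
  [[-0.35, 0, -0.9], [0, 0, 0], -1],
  [[-0.35, 0, -0.9], [0, 0, 0], -1],
  [[-0.35, 0, -0.9], [0, 0, 0], -1],
  [[-0.35, 0, -0.9], [0, 0, 0], -1],
  [[-0.35, 0, -0.9], [0, 0, 0], -1],
  [[-0.35, 0, -0.9], [0, 0, 0], -1],
  [[-0.35, 0, -0.9], [0, 0, 0], -1],
  [[-0.25, 0, -0.53], [0, 0, 0], -1],
  [[0, 0, 0], [0, 0, 0], -1],
])

```text
time: 18.1
tool_pos: [0.6459, -0.0967, 0.1461]
tool_rot: [0.668, -0.667, -0.233, 0.235]
contact_force: [-0.3, 0.3, -0.2]
gripper_width: 1.0
```

Request:
drive_tool([
  [[0, 0, 0], [0, 0, 0], -1],
])

```text
time: 18.2
tool_pos: [0.6459, -0.0945, 0.1467]
tool_rot: [0.667, -0.666, -0.234, 0.235]
contact_force: [0.0, 0.3, -0.2]
gripper_width: 0.997
```

```bash
python3 - <<'E'
from h import *
from plant import manip
s=manip.state();print(s["time"],s["tool_pos"])
wristfit(s,[.649,-.094])
print(go(s,[.6485,-.094,.017]))
E
```

```text
18.2 [ 0.64587109 -0.09451368  0.14669559]
[0.649, -0.094] 0.06428339020351062 2060 [ 0.647  -0.0934  0.0623] [ 0.64754121 -0.094216  ]
(array([ 0.1 ,  5.19, -0.06]), [array([-0.02, -0.03, -0.01]), array([ 2.000e-02,  3.597e+01, -3.000e-02])], array([ 0.09,  5.19, -0.05]), array([-0.09,  5.19,  0.05]))
```

Request:
drive_tool([
  [[0.08, 0.6, -0.05], [0, 0, 0], -1],
  [[0, 0.9, 0], [0, 0, 0], -1],
  [[0, 0.9, 0], [0, 0, 0], -1],
  [[0, 0.9, 0], [0, 0, 0], -1],
  [[0, 0.9, 0], [0, 0, 0], -1],
  [[0, 0.6, 0], [0, 0, 0], -1],
  [[0, 0.35, 0], [0, 0, 0], -1],
  [[0, 0, 0], [0, 0, 0], -1],
  [[0, 0, 0], [0, 0, 0], 0],
])

```text
time: 19.15
tool_pos: [0.6495, -0.0942, 0.0198]
tool_rot: [-0.667, 0.667, 0.236, -0.235]
contact_force: [0.1, -0.9, -0.3]
gripper_width: 0.856
```

Request:
drive_tool([
  [[0, 0, 0], [0, 0, 0], 0.2],
  [[0, 0, 0], [0, 0, 0], 1],
  [[0, 0, 0], [0, 0, 0], 1],
  [[0, 0, 0], [0, 0, 0], 1],
  [[0, 0, 0], [0, 0, 0], 1],
  [[0, 0, 0], [0, 0, 0], 1],
  [[0, 0, 0], [0, 0, 0], 1],
  [[0, 0, 0], [0, 0, 0], 1],
])

```text
time: 19.95
tool_pos: [0.6498, -0.0946, 0.0204]
tool_rot: [-0.666, 0.667, 0.236, -0.235]
contact_force: [0.3, -0.6, 5.6]
gripper_width: 0.351
```

```bash
python3 - <<'E'
from h import *
from plant import manip
s=manip.state();print(s["time"],s["tool_pos"],s["gripper_width"],s["contact_force"])
p=s["tool_pos"]
print(go(s,[.5312,.1908,p[2]+.085]))
E
```

```text
19.95 [ 0.64980557 -0.09457605  0.02035664] 0.3507951110716938 [ 0.32570275 -0.55853828  5.56266758]
(array([ 3.47, -3.42, 11.86]), [array([ 0.02, -0.02,  0.01]), array([-2.000e-02,  3.598e+01,  3.000e-02])], array([ 3.49, -3.4 , 11.87]), array([ -3.49,  -3.4 , -11.87]))
```

Request:
drive_tool([
  [[0, -0.5, 0], [0, 0, 0], 1],
  [[0, -1, 0], [0, 0, 0], 1],
  [[0, -1, 0], [0, 0, 0], 1],
  [[0.1, -0.9, 0.5], [0, 0, 0], 1],
  [[0.28, 0, 0.85], [0, 0, 0], 1],
  [[0.28, 0, 0.95], [0, 0, 0], 1],
  [[0.28, 0, 0.95], [0, 0, 0], 1],
  [[0.28, 0, 0.95], [0, 0, 0], 1],
  [[0.28, 0, 0.95], [0, 0, 0], 1],
  [[0.28, 0, 0.95], [0, 0, 0], 1],
  [[0.28, 0, 0.95], [0, 0, 0], 1],
  [[0.28, 0, 0.95], [0, 0, 0], 1],
])

```text
time: 21.15
tool_pos: [0.5663, 0.1, 0.1017]
tool_rot: [0.667, -0.666, -0.234, 0.237]
contact_force: [0.3, -0.1, -1.5]
gripper_width: 0.353
```

Request:
drive_tool([
  [[0.28, 0, 0.95], [0, 0, 0], 1],
  [[0.28, 0, 0.95], [0, 0, 0], 1],
  [[0.28, 0, 0.95], [0, 0, 0], 1],
  [[0.2, 0, 0.7], [0, 0, 0], 1],
  [[0.1, 0, 0.31], [0, 0, 0], 1],
  [[0, 0, 0], [0, 0, 0], 1],
  [[0, 0, 0], [0, 0, 0], 1],
])

```text
time: 21.85
tool_pos: [0.5301, 0.1909, 0.1033]
tool_rot: [-0.667, 0.667, 0.235, -0.236]
contact_force: [0.3, 0.3, -1.9]
gripper_width: 0.35
```

```bash
python3 - <<'E'
from h import *
from plant import manip
s=manip.state();print(s["time"],s["tool_pos"],s["gripper_width"],s["contact_force"])
print(go(s,[.5312,.1908,.031]))
f=manip.grab_frame("wrist");cv2.imwrite("pics/w7.png",f["img"])
E
```

```text
21.85 [0.53012818 0.19094836 0.10331479] 0.3495343847608727 [ 0.32918501  0.309915   -1.87847581]
(array([ 0.03,  2.89, -0.03]), [array([-0.  , -0.02, -0.01]), array([ 2.000e-02,  3.598e+01, -0.000e+00])], array([ 0.03,  2.89, -0.03]), array([-0.03,  2.89,  0.03]))
```

View pics/w7.png

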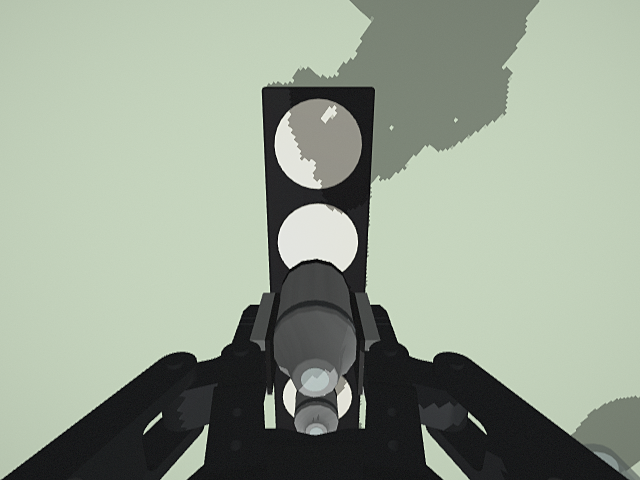

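c is over seat 3 (318,240), with seat 4 beyond it at (318,143). Lowering.

Request:
drive_tool([
  [[0.03, 0.8, 0], [0, 0, 0], 1],
  [[0, 0.9, 0], [0, 0, 0], 1],
  [[0, 0.6, 0], [0, 0, 0], 1],
  [[0, 0.4, 0], [0, 0, 0], 1],
  [[0, 0.22, 0], [0, 0, 0], 1],
  [[0, 0, 0], [0, 0, 0], 1],
  [[0, 0, 0], [0, 0, 0], 1],
])

```text
time: 22.6
tool_pos: [0.532, 0.1917, 0.0318]
tool_rot: [-0.667, 0.667, 0.236, -0.235]
contact_force: [-0.3, -0.6, -2.0]
gripper_width: 0.349
```

Request:
drive_tool([
  [[0, 0, 0], [0, 0, 0], 0.2],
  [[0, 0, 0], [0, 0, 0], 0],
  [[0, 0, 0], [0, 0, 0], -0.3],
  [[0, 0, 0], [0, 0, 0], -1],
  [[0, 0, 0], [0, 0, 0], -1],
  [[0, 0, 0], [0, 0, 0], -1],
  [[0, -0.5, 0], [0, 0, 0], -1],
  [[0, -1, 0], [0, 0, 0], -1],
  [[0, -1, 0], [0, 0, 0], -1],
  [[0, -1, 0], [0, 0, 0], -1],
  [[0, -1, 0], [0, 0, 0], -1],
  [[0, -0.5, 0], [0, 0, 0], -1],
])

```text
time: 23.8
tool_pos: [0.5327, 0.192, 0.1599]
tool_rot: [-0.667, 0.667, 0.237, -0.233]
contact_force: [0.3, -0.0, 0.0]
gripper_width: 1.002
```

```bash
python3 - <<'E'
from h import *
from plant import manip
s=manip.state();print(s["time"],s["tool_pos"],s["gripper_width"],s["contact_force"])
print(go(s,[.429,-.227,.16]))
f=manip.grab_frame("wrist");cv2.imwrite("pics/w8.png",f["img"])
E
```

```text
23.8 [0.5326818  0.192022   0.15993183] 1.0023496262089284 [ 0.32986533 -0.01506668  0.00338945]
(array([-13.74,  -0.04, -10.45]), [array([ 0.03, -0.02,  0.05]), array([-0.08, 35.98,  0.04])], array([-13.77,  -0.  , -10.43]), array([13.77, -0.  , 10.43]))
```

View pics/w8.png

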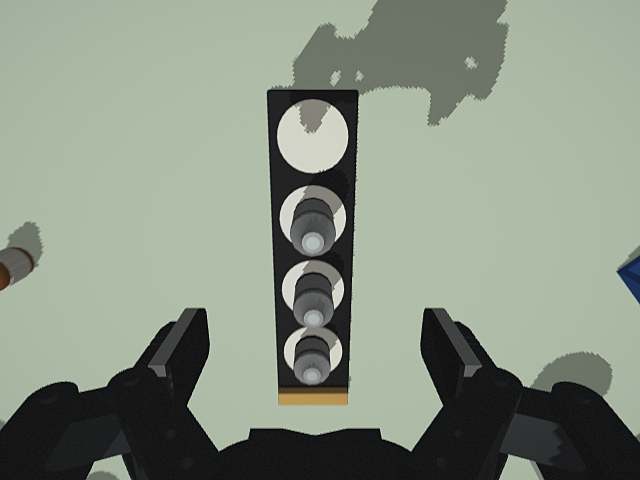

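Three objectives are in place, with bases at (313,220), (313,292) and (312,350). Now d.

Request:
drive_tool([
  [[-0.5, 0, -0.4], [0, 0, 0], -1],
  [[-0.9, 0, -0.7], [0, 0, 0], -1],
  [[-0.9, 0, -0.7], [0, 0, 0], -1],
  [[-0.9, 0, -0.7], [0, 0, 0], -1],
  [[-0.9, 0, -0.7], [0, 0, 0], -1],
  [[-0.9, 0, -0.7], [0, 0, 0], -1],
  [[-0.9, 0, -0.7], [0, 0, 0], -1],
  [[-0.9, 0, -0.7], [0, 0, 0], -1],
  [[-0.9, 0, -0.7], [0, 0, 0], -1],
  [[-0.9, 0, -0.7], [0, 0, 0], -1],
])

```text
time: 24.85
tool_pos: [0.4667, -0.075, 0.1539]
tool_rot: [0.668, -0.666, -0.234, 0.236]
contact_force: [0.0, 0.1, 0.4]
gripper_width: 0.997
```

Request:
drive_tool([
  [[-0.9, 0, -0.7], [0, 0, 0], -1],
  [[-0.9, 0, -0.7], [0, 0, 0], -1],
  [[-0.9, 0, -0.7], [0, 0, 0], -1],
  [[-0.9, 0, -0.7], [0, 0, 0], -1],
  [[-0.9, 0, -0.6], [0, 0, 0], -1],
  [[-0.6, 0, -0.3], [0, 0, 0], -1],
  [[0, 0, 0], [0, 0, 0], -1],
  [[0, 0, 0], [0, 0, 0], -1],
])

```text
time: 25.65
tool_pos: [0.4264, -0.2253, 0.1545]
tool_rot: [0.668, -0.666, -0.234, 0.235]
contact_force: [0.6, -0.2, -0.5]
gripper_width: 0.997
```

```bash
python3 - <<'E'
from h import *
from plant import manip
s=manip.state();print(s["time"],s["tool_pos"])
wristfit(s,[.429,-.227])
print(go(s,[.4285,-.2265,.024]))
E
```

```text
25.65 [ 0.42644658 -0.22532986  0.15454112]
[0.429, -0.227] 0.08022715613274159 2250 [ 0.4267 -0.226   0.0781] [ 0.42724899 -0.22703189]
(array([ 0.04,  5.22, -0.1 ]), [array([-0.03, -0.04, -0.  ]), array([ 1.000e-02,  3.596e+01, -5.000e-02])], array([ 0.03,  5.22, -0.09]), array([-0.03,  5.22,  0.09]))
```

Request:
drive_tool([
  [[0.03, 0.6, -0.1], [0, 0, 0], -1],
  [[0, 0.9, 0], [0, 0, 0], -1],
  [[0, 0.9, 0], [0, 0, 0], -1],
  [[0, 0.9, 0], [0, 0, 0], -1],
  [[0, 0.9, 0], [0, 0, 0], -1],
  [[0, 0.6, 0], [0, 0, 0], -1],
  [[0, 0.35, 0], [0, 0, 0], -1],
  [[0, 0, 0], [0, 0, 0], -1],
  [[0, 0, 0], [0, 0, 0], 0],
])

```text
time: 26.6
tool_pos: [0.4301, -0.227, 0.0274]
tool_rot: [-0.667, 0.667, 0.235, -0.235]
contact_force: [-0.7, -0.6, 0.6]
gripper_width: 0.858
```

Request:
drive_tool([
  [[0, 0, 0], [0, 0, 0], 0.2],
  [[0, 0, 0], [0, 0, 0], 1],
  [[0, 0, 0], [0, 0, 0], 1],
  [[0, 0, 0], [0, 0, 0], 1],
  [[0, 0, 0], [0, 0, 0], 1],
  [[0, 0, 0], [0, 0, 0], 1],
  [[0, 0, 0], [0, 0, 0], 1],
  [[0, 0, 0], [0, 0, 0], 1],
])

```text
time: 27.4
tool_pos: [0.4303, -0.2277, 0.0283]
tool_rot: [-0.666, 0.667, 0.235, -0.235]
contact_force: [-1.0, -0.2, 5.9]
gripper_width: 0.348
```

```bash
python3 - <<'E'
from h import *
from plant import manip
s=manip.state();print(s["time"],s["tool_pos"],s["gripper_width"],s["contact_force"])
p=s["tool_pos"]
print(go(s,[.4909,.2407,p[2]+.085]))
E
```

```text
27.4 [ 0.43026852 -0.22766225  0.02833288] 0.3482059105839308 [-0.96873161 -0.15788873  5.87668563]
(array([13.64, -3.41, 13.06]), [array([ 0.02, -0.02,  0.  ]), array([-0.000e+00,  3.598e+01,  2.000e-02])], array([13.67, -3.4 , 13.05]), array([-13.67,  -3.4 , -13.05]))
```

Request:
drive_tool([
  [[0, -0.5, 0], [0, 0, 0], 1],
  [[0, -1, 0], [0, 0, 0], 1],
  [[0, -1, 0], [0, 0, 0], 1],
  [[0.4, -0.9, 0.4], [0, 0, 0], 1],
  [[0.8, 0, 0.75], [0, 0, 0], 1],
  [[0.9, 0, 0.86], [0, 0, 0], 1],
  [[0.9, 0, 0.86], [0, 0, 0], 1],
  [[0.9, 0, 0.86], [0, 0, 0], 1],
  [[0.9, 0, 0.86], [0, 0, 0], 1],
  [[0.9, 0, 0.86], [0, 0, 0], 1],
  [[0.9, 0, 0.86], [0, 0, 0], 1],
])

```text
time: 28.5
tool_pos: [0.4587, 0.0006, 0.1122]
tool_rot: [0.667, -0.667, -0.235, 0.235]
contact_force: [-0.1, 0.6, -2.5]
gripper_width: 0.355
```

Request:
drive_tool([
  [[0.9, 0, 0.86], [0, 0, 0], 1],
  [[0.9, 0, 0.86], [0, 0, 0], 1],
  [[0.9, 0, 0.86], [0, 0, 0], 1],
  [[0.9, 0, 0.86], [0, 0, 0], 1],
  [[0.9, 0, 0.86], [0, 0, 0], 1],
  [[0.9, 0, 0.86], [0, 0, 0], 1],
  [[0.9, 0, 0.86], [0, 0, 0], 1],
  [[0.5, 0, 0.5], [0, 0, 0], 1],
  [[0.2, 0, 0.22], [0, 0, 0], 1],
  [[0, 0, 0], [0, 0, 0], 1],
  [[0, 0, 0], [0, 0, 0], 1],
])

```text
time: 29.6
tool_pos: [0.4895, 0.2395, 0.112]
tool_rot: [-0.667, 0.667, 0.235, -0.235]
contact_force: [-0.9, -0.9, -2.0]
gripper_width: 0.353
```

```bash
python3 - <<'E'
from h import *
from plant import manip
s=manip.state();print(s["time"],s["tool_pos"],s["gripper_width"],s["contact_force"])
print(go(s,[.4909,.2407,.0385]))
f=manip.grab_frame("wrist");cv2.imwrite("pics/w9.png",f["img"])
E
```

```text
29.6 [0.48949882 0.23948883 0.11204001] 0.3530761242498055 [-0.86576746 -0.86988596 -1.96670705]
(array([0.08, 2.94, 0.  ]), [array([ 0.  , -0.02, -0.01]), array([2.000e-02, 3.598e+01, 0.000e+00])], array([0.07, 2.94, 0.  ]), array([-0.07,  2.94, -0.  ]))
```

View pics/w9.png

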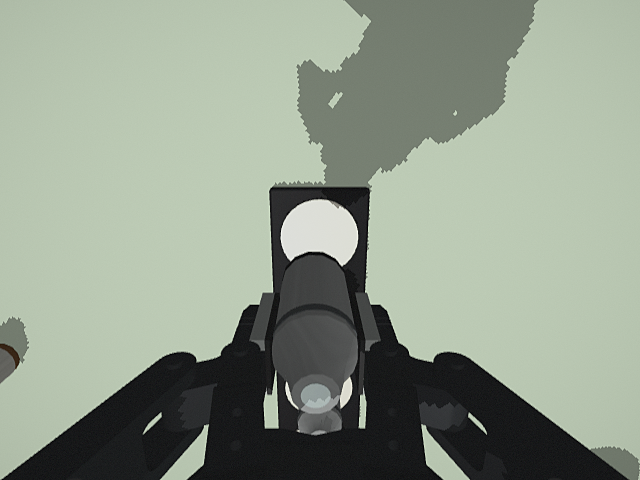

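d is over seat 4 (319,234). Lowering, releasing and retreating well clear.

Request:
drive_tool([
  [[0.06, 0.8, 0], [0, 0, 0], 1],
  [[0, 0.9, 0], [0, 0, 0], 1],
  [[0, 0.6, 0], [0, 0, 0], 1],
  [[0, 0.4, 0], [0, 0, 0], 1],
  [[0, 0.26, 0], [0, 0, 0], 1],
  [[0, 0, 0], [0, 0, 0], 1],
  [[0, 0, 0], [0, 0, 0], 1],
])

```text
time: 30.35
tool_pos: [0.4917, 0.2413, 0.039]
tool_rot: [0.667, -0.667, -0.236, 0.235]
contact_force: [0.6, 0.4, -3.0]
gripper_width: 0.347
```

Request:
drive_tool([
  [[0, 0, 0], [0, 0, 0], 0.2],
  [[0, 0, 0], [0, 0, 0], 0],
  [[0, 0, 0], [0, 0, 0], -0.3],
  [[0, 0, 0], [0, 0, 0], -1],
  [[0, 0, 0], [0, 0, 0], -1],
  [[0, 0, 0], [0, 0, 0], -1],
  [[0, -0.5, 0], [0, 0, 0], -1],
  [[0, -1, 0], [0, 0, 0], -1],
  [[0, -1, 0], [0, 0, 0], -1],
  [[0, -1, 0], [0, 0, 0], -1],
  [[0, -1, 0], [0, 0, 0], -1],
  [[0, -1, 0], [0, 0, 0], -1],
])

```text
time: 31.55
tool_pos: [0.4911, 0.2412, 0.178]
tool_rot: [-0.667, 0.667, 0.236, -0.235]
contact_force: [0.3, -0.4, 0.2]
gripper_width: 0.999
```

Request:
drive_tool([
  [[0, -1, 0], [0, 0, 0], -1],
  [[-0.9, -0.5, -0.5], [0, 0, 0], -1],
  [[-0.9, 0, -0.7], [0, 0, 0], -1],
  [[-0.9, 0, -0.7], [0, 0, 0], -1],
  [[-0.9, 0, -0.7], [0, 0, 0], -1],
  [[-0.9, 0, -0.7], [0, 0, 0], -1],
  [[-0.9, 0, -0.7], [0, 0, 0], -1],
  [[-0.9, 0, -0.7], [0, 0, 0], -1],
  [[0, 0, 0], [0, 0, 0], -1],
  [[0, 0, 0], [0, 0, 0], -1],
])

```text
time: 32.55
tool_pos: [0.4422, 0.0507, 0.2142]
tool_rot: [-0.667, 0.667, 0.235, -0.234]
contact_force: [0.5, 0.3, -0.1]
gripper_width: 1.0
```

```bash
python3 - <<'E'
from h import *
from plant import manip
s=manip.state();print(s["time"],s["tool_pos"],s["gripper_width"])
f=manip.grab_frame("top");P=cloud(f);cv2.imwrite("pics/fin.png",np.hstack([cv2.resize(f["img"][170:320,190:350],None,fx=2.5,fy=2.5),cv2.resize(f["img"][170:320,380:500],None,fx=2.5,fy=2.5)]))
Q=P.reshape(-1,3);Q=Q[np.isfinite(Q[:,0])]
for n,c in dict(s1=(.6116,.0917),s2=(.5714,.1414),s3=(.5312,.1914),s4=(.4909,.2413),e1=(.659,-.2282),e2=(.5485,-.2111)).items():
    S=Q[(np.hypot(*(Q[:,:2]-c).T)<.03)&(Q[:,2]>(.018 if n[0]=='s' else .008))]
    if len(S)<20: print(n,"few");continue
    h=np.percentile(S[:,2],98);q=S[S[:,2]<.01+(h-.01)*.72][:,:2];t=S[S[:,2]>h-.006]
    a=least_squares(lambda a:np.hypot(*(q-a).T)-(.016 if n[0]=='s' else .017),c,loss="soft_l1",f_scale=.002).x
    print(n,"h",h.round(4),"off mm",((a-c)*1000).round(1),"top off",(((t.min(0)+t.max(0))/2)[:2]*1000-np.array(c)*1000).round(1))
E
```

```text
32.55 [0.44224441 0.0507229  0.21418881] 0.999521795222848
s1 h 0.0497 off mm [-1.   2.6] top off [-2.1  3.1]
s2 few
s3 h 0.0773 off mm [0.5 1.9] top off [-1.3  1.6]
s4 h 0.0935 off mm [-0.4  2.9] top off [-0.8  1.3]
e1 h 0.0429 off mm [-0.   0.2] top off [-0.3  0.7]
e2 h 0.0428 off mm [-2.9 -2.1] top off [-0.3 -0.2]
```

View pics/fin.png

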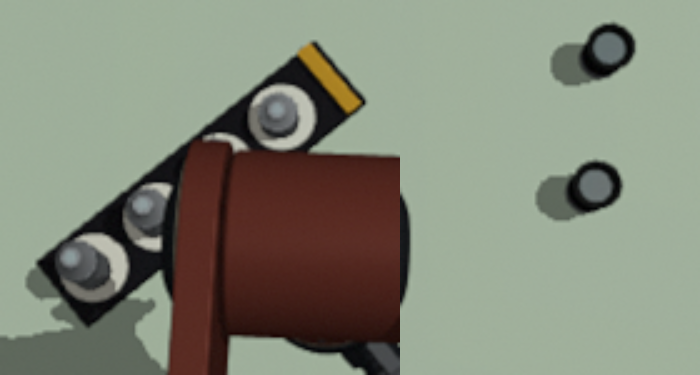

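In the top view the arm hides seat 2. The other three objectives are within 3 mm of their disc centres, and the eyepieces haven't moved. I'll use the side camera to check seat 2.

```bash
python3 - <<'E'
from h import *
from plant import manip
f=manip.grab_frame("side");P=cloud(f);cv2.imwrite("pics/fin2.png",cv2.resize(f["img"][120:300,200:420],None,fx=3,fy=3))
Q=P.reshape(-1,3);Q=Q[np.isfinite(Q[:,0])]
for n,c in dict(s1=(.6116,.0917),s2=(.5714,.1414),s3=(.5312,.1914),s4=(.4909,.2413)).items():
    S=Q[(np.hypot(*(Q[:,:2]-c).T)<.03)&(Q[:,2]>.018)]
    if len(S)<20: print(n,"few");continue
    h=np.percentile(S[:,2],98);q=S[S[:,2]<.01+(h-.01)*.72][:,:2]
    print(n,h.round(4),((least_squares(lambda a:np.hypot(*(q-a).T)-.016,c,loss="soft_l1",f_scale=.002).x-c)*1000).round(1))
E
```

```text
s1 0.0465 [-0.9 -0.1]
s2 0.0596 [ 1.2 -0.4]
s3 0.0745 [ 0.3 -0.5]
s4 0.0897 [-0.3 -0.5]
```

View pics/fin2.png

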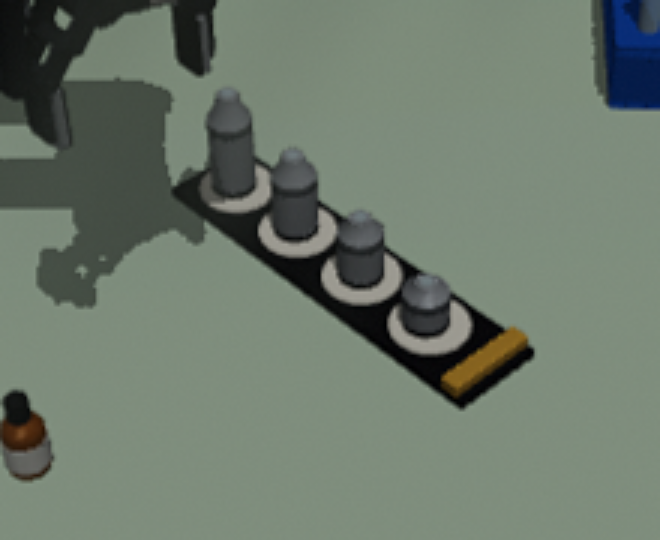

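All four stand upright and centred, from the shortest by the bar at (428,305) to the tallest at (230,150). The gripper is clear, so I'm handing in.

```bash
python3 -c "
from plant import manip
print(manip.job_done())"
```

```text
the job is handed in; nothing more can be done
None
```

All four objectives are upright on their own discs in height order, with the shortest (a) next to the brass bar, then b, c, and the tallest (d) at the far end. I handed the job in at about 33 s on the robot's clock, with the open gripper clear of everything.

- **Side camera, last check:** all four are within about 1.5 mm of their disc centres. Their tops, measured from the bench, are at about 46, 60, 75 and 90 mm, which matches the expected heights.
- **Top camera:** the arm hid seat 2, so b could only be checked from the side. For the other three it showed offsets of up to about 3 mm. The two cameras disagree by 2–3 mm, about what the calibration allows, and the discs leave 11 mm of margin.
- **Eyepieces:** the top picture shows both still standing where they were. One side fit for eyepiece 2 gave a shift of about 3 mm, but its top had moved less than 0.5 mm and the arm never went near it.
- **Forces:** contact never read above about 6 N between moves. That was an upward push as the jaws closed on each objective.

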